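Clamp the gate controller's circuit board in the spring holder

TASK

Fit the gate controller's circuit board, components up, into the sprung holder so that it can be worked on: rest one short edge on a jaw's ledge and slide it under the hooked lip, push that jaw back until the other edge can be lowered inside the other lip, then ease the board back until both springs hold it level and centred, and let go. Be gentle: do not drive a jaw onto its stop, force the board down on a lip or let the springs snap it across, and leave the other things on the cabinet alone.

Things in the scene. Friction and masses are not known exactly. Their poses are not given: they have to be found in the camera images.
- board_center (a point): centre of the black transformer block on the loose green circuit board, 19 mm above the board's underside. The block is 30 mm (x) by 36 mm (y), its top 33 mm above the underside, in the board's middle: grip it across its 30 mm. Beside it in x the board is bare but for 2 mm flat chips; other parts, to 18 mm high, stand 18 to 40 mm off in y.
- board: the circuit board, about 0.2 kg: origin in the middle of its underside; 70 mm (x) by 100 mm (y, the direction that goes between the jaws) by 3 mm thick (z, up out of the component side). It lies component side up on the cabinet; either way round will do. The last 9 mm at the two short edges are bare.
- stand: the holder's fixed round base, 112 mm across; origin on the cabinet top, z up, y along the holder's crossbar and the jaws' travel. The crossbar above it carries two blue sprung jaws. Post and bar were set by hand: the jaws' ledges are 74 to 86 mm above the cabinet top (both alike), and the middle between the jaws lies within 3 mm of this axis along y. So feel (or look) for them.
- jaw_left (a joint): how far the jaw on the +y side is pushed outward, m: 0 = sprung fully in, 0.027 = hard stop. Spring force 3 N at 0, plus 0.35 N per mm. Facing the middle the jaw (56 mm wide in x) has a flat ledge, a back wall and above it a hooked lip. At 0 the back wall is 42 mm, the lip's edge 37 mm, the ledge's inner edge 24 mm from the middle between the jaws.
- jaw_right (a joint): the same for the jaw on the -y side, pushed toward -y. Above the ledge the groove is 5 mm high at the back, 6 mm at the mouth; the jaw's top is 12 mm above the ledge. One jaw must be pushed 21 mm before the other edge of the level 100 mm board clears the other lip and can come down on its ledge, 13 mm longer than the lip. Held centred by both springs, each jaw reads 0.008.
- gate_fob: black gate remote, 26x64x14 mm, lying near the work; to be left alone
- fuse_box: small yellow carton of fuses, 30x45x16 mm; to be left alone
- torch: black pocket torch, 27x86x27 mm, lying behind; to be left alone

How it is judged:
By the outcome, as a careful person would: the job done as asked, in the order asked, and still so for the second after the job is handed in, with the robot touching nothing.
It also fails if it takes over 48 s, if anything falls off the work surface, if the arm or the gripper's body presses on something with over 40 N, if the wrist force passes 120 N, or if a joint passes its speed limit or range.

ROBOT

A 7-joint arm with a two-finger parallel gripper is mounted at the origin on a cart in front of the work surface, level with it; the furniture and walls round the work are solid. World frame = base frame: x ahead of the robot, y to its left, z up, the work surface at z = 0. Lengths are in m, angles in degrees, forces in N, time in s.
With the tool pointing down it reaches from about 0.425 to 0.875 m from the base axis. Payload 4.7 kg.
Tool frame: the origin (TCP) lies between the finger pads; the fingertips stand env.finger_overhang ahead of it and the grasp point (between the pads) lies 5 mm behind it (env.finger_overhang is the distance from the TCP to the fingertips, in m); z points along the fingers, y is the line along which they close (so a half turn about z gives the same grasp; the last joint's range is limited). The gripper opens to 87 mm and grips with 3 to 60 N. Pads are 19 mm wide; open, the fingers measure 117 mm over their backs; the gripper's body (75 mm by 190 mm) begins 51 mm behind the grasp point.
Start: joints at [-65.999, 18.392, -4.016, 83.108, 1.295, 78.541, -3.26], TCP at [0.256, 0.597, 0.237] pointing down, gripper open.
Joint ranges: [-163.93, 163.93], [-17.29, 119.83], [-79.2, 71.16], [3.27, 140.29], [-89.18, 269.18], [5.43, 117.66], [-154.24, 154.24]. Speed limits (degrees/s): [147.25, 147.25, 180, 180, 180, 180, 180].

INTERFACE

Orientations are given as [roll, pitch, yaw] about the fixed x, y, z axes, in that order (R = Rz(yaw) Ry(pitch) Rx(roll)).
In Python, from cell import telemetry, eyes, env, models gives the robot as it stands. The module is installed in compiled form; this text tells all that it offers.
- The arm moves only by the tool drive_tool, never from a script. Its arguments are lists of equal length, an entry for each row: "angular": the turn, a rotation vector about the tool's x, y, z in rad, a list of three; "delta_pos": the shift along the tool's x, y, z in cm, a list of three; "gripper": the finger opening in cm, from 0 to 8.7. A call has 1 to 20 rows; each row shifts and turns the commanded pose from where the row before left it, along the tool's axes as they then stand; what a row does not reach is not made up. A row lasts 1/10 s, in which the tool goes at most 50 mm and 8.59 degrees, less where a joint would pass 70% of its speed; a pose out of reach is approached as far as the arm can. A call with a gripper value outside its range is refused whole. The fingers move at their own pace and stop on an object; "squeeze" is the grip in N (left out, the last holds). Time passes only in rows, so rows that do not move let the fingers close. It gives the time, the measured TCP pose, the force, the opening and the grip force at its end, in the units of the state.
- telemetry.get_obs(): the state, without advancing time (a new reading comes with each control period).
- eyes.read_camera(name): name is "scene" or "top" or "wrist"; returns a dict with "pixels" (384x512x3 uint8, red, green, blue), "mtx" (3x3 intrinsics, pixels), "origin" and "orientation" of the camera in the world. Camera axes: x right, y down, z forward; pixel columns grow to the right and rows downward; lengths in m; the calibration is good to about 2 mm. A picture is of the moment at which its call begins. There is no depth.
- env.sign_off(): hands the job in; it is judged then, once.
Trained networks look in a picture, given as the dict that the camera call returned (one of the last four; its "shot" number tells which), for a name from the list of things; names that differ only in an ending like _2 or _b are one class to them, and where a whole thing is asked for, a point or a joint stands for the part that bears it (a point fixed in the world has none). Each returns a list of dicts, best first, with "p" (0 to 1); they miss things now and then, are a little off and sometimes report something else, mostly with a low value. They report only what shows in the picture. A call takes as long as a camera call.
- models.search_frame(picture, target): "centre" ([column, row] in pixels, amid what is visible of it).
- models.cut_out(picture, target): "pixels" (384x512 bool, what is visible of it) and "centre" ([column, row] in pixels, amid what is visible of it).
The state is a dict: "time_s": time; "qpos": joint angles; "joint_velocities": joint speeds; "effort": joint torques, N m; "tool_pos": TCP position; "tool_rot": TCP orientation; "force": force on the tool from outside, world axes, zero at the start; "wrist_torque": the same for the moment, N m; "grip_width": finger opening in m; "grasp_force": force on a finger pad.
Only numpy, scipy, OpenCV 4.12 (cv2) and the standard library are available. Lean on these libraries where they do the work, as an engineer would, in place of code of your own. Each camera call takes 0.05 s, during which the arm holds its last target. There are 200 camera calls.

## Working session

There is one attempt and no reset: what is moved stays moved. The work goes in short steps, Python scripts to look and compute and a tool call to move; the robot and the scene stay as the last step left them, time stands still between calls to the robot, and variables do not carry over. Pictures are saved under pics/ and viewed, at most 14 in all, crops included, and the job is handed in when it is done.

Besides the shell and the picture viewer there is one more tool, called after "Call:" in YAML: its name, and indented under it one key for each argument. drive_tool: Moves the arm, as the interface text tells. Its arguments: {"type":"object","properties":{"angular":{"type":"array","items":{"type":"array","items":{"type":"number"}}},"delta_pos":{"type":"array","items":{"type":"array","items":{"type":"number"}}},"gripper":{"type":"array","items":{"type":"number"}},"squeeze":{"type":"number"}},"required":["angular","delta_pos","gripper"]}

```bash
mkdir -p pics; cat > h.py <<'E'
import numpy as np, cv2
from scipy.spatial.transform import Rotation as R
from cell import telemetry, eyes, env, models
def Rm(o):
    o=np.array(o,float)
    if o.shape==(3,3): return o
    if o.size==4: return R.from_quat(o).as_matrix()
    return R.from_euler('xyz',o,degrees=True).as_matrix()
def ray(p,uv):
    d=np.linalg.inv(p['mtx'])@np.array([uv[0],uv[1],1.]); return np.array(p['origin']),Rm(p['orientation'])@d
def atz(p,uv,z):
    o,d=ray(p,uv); return o+d*(z-o[2])/d[2]
def proj(p,X):
    c=Rm(p['orientation']).T@(np.array(X)-p['origin']); q=p['mtx']@c; return q[:2]/q[2]
def save(p,n,crop=None,s=1):
    im=p['pixels'][:,:,::-1]
    if crop: im=im[crop[1]:crop[3],crop[0]:crop[2]]
    cv2.imwrite('pics/'+n+'.png',cv2.resize(im,None,fx=s,fy=s,interpolation=cv2.INTER_CUBIC))
E
python3 - <<'E'
from h import *
print(telemetry.get_obs(),env.finger_overhang)
ims=[]
for c in ['top','scene']:
    p=eyes.read_camera(c); ims.append(p['pixels'])
    print(c,p['origin'],p['orientation'],p['mtx'])
    for t,z in [('board_center',.033),('board',.003),('stand',.05),('jaw_left',.09),('jaw_right',.09),('gate_fob',.014),('fuse_box',.016),('torch',.027)]:
        r=models.search_frame(p,t)[:2]
        print(t,[(np.round(q['centre'],1),round(q['p'],2),atz(p,q['centre'],z).round(3)) for q in r])
    save(p,c,s=1.5)
E
```

```text
{'time_s': 0.0, 'qpos': array([-65.99877722,  18.44056812,  -4.01701002,  83.1749129 ,
         1.29486297,  78.54091825,  -3.26023582]), 'joint_velocities': array([-0.03652101,  0.02487817, -0.005348  , -0.0120061 , -0.06116586,
       -0.05517991, -0.0120976 ]), 'effort': array([ 1.85775007e-04, -4.91292751e+01, -4.03902456e-01, -3.12518835e+01,
       -6.39309967e-02,  4.43001674e-02,  2.03352815e-04]), 'tool_pos': array([0.25581465, 0.59696796, 0.2354445 ]), 'tool_rot': array([-1.79888844e+02,  5.14877986e-03,  1.56809672e+02]), 'force': array([-0.28043253, -0.07896989, -0.89449656]), 'wrist_torque': array([ 0.00733575, -0.06168422, -0.01294975]), 'grasp_force': 0.0, 'grip_width': 0.08706311868866075} 0.014
top [0.43973794 0.09262515 0.90038914] [-173.81984334    0.65030225  -90.25952901] [[356.89123519   0.         260.28947989]
 [  0.         356.89123519 198.09380542]
 [  0.           0.           1.        ]]
board_center [(array([225.1, 240.2]), 0.91, array([0.432, 0.188, 0.033]))]
board [(array([223.8, 238.9]), 0.9, array([0.435, 0.194, 0.003]))]
stand [(array([230.9, 182.7
[... 603 characters left out ...]
      354.26264385 198.45716196]
 [  0.           0.           1.        ]]
board_center [(array([242.5, 260.2]), 0.65, array([0.41 , 0.205, 0.033]))]
board [(array([241.5, 260.1]), 0.78, array([0.434, 0.197, 0.003]))]
stand [(array([224.1, 217.8]), 0.84, array([0.533, 0.196, 0.05 ]))]
jaw_left [(array([208.2, 199.8]), 0.88, array([0.565, 0.22 , 0.09 ]))]
jaw_right [(array([240., 185.]), 0.82, array([0.584, 0.131, 0.09 ]))]
gate_fob [(array([209.6, 290.1]), 0.6, array([0.382, 0.292, 0.014]))]
fuse_box [(array([333.7, 223.8]), 0.57, array([ 0.43 , -0.05 ,  0.016])), (array([239.7, 262.8]), 0.21, array([0.419, 0.208, 0.016]))]
torch [(array([260.7, 181.4]), 0.39, array([0.649, 0.04 , 0.027]))]
```

```bash
python3 - <<'E'
import cv2,numpy as np
a=cv2.imread('pics/top.png')[150:450,200:560];b=cv2.imread('pics/scene.png')[200:500,220:580]
cv2.imwrite('pics/both.png',np.hstack([cv2.resize(x,(400,333)) for x in (a,b)]))
E
```

```text
(no output)
```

View pics/both.png

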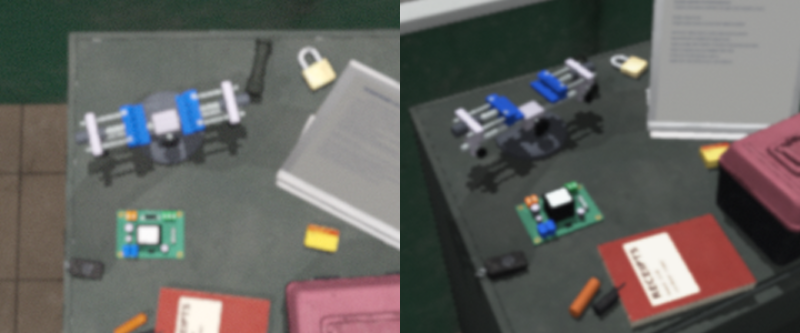

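The left half (top camera) shows the board with its white-topped transformer at about (148,234). The holder is above it, with jaws at (134,125) and (190,110), tilted about 15°. The fob, fuse box and torch are clear of the path.

```bash
cat >> h.py <<'E'
def quad(p,target,z):
    "minAreaRect of the mask, projected on plane z: centre, size, angle of long side"
    r=models.cut_out(p,target)
    if not r: return None
    m=r[0]['pixels'].astype(np.uint8); c=max(cv2.findContours(m,0,2)[0],key=cv2.contourArea)[:,0]
    X=np.array([atz(p,u,z)[:2] for u in c],np.float32)*1000
    b=cv2.boxPoints(cv2.minAreaRect(X)); e=[b[1]-b[0],b[2]-b[1]]; e.sort(key=np.linalg.norm)
    l=e[1]; a=np.degrees(np.arctan2(-l[0],l[1])); a=(a+90)%180-90
    return r[0]['p'],(b.mean(0)).round(1),[round(float(np.linalg.norm(v)),1) for v in e],round(float(a),1)
E
python3 - <<'E'
from h import *
p=eyes.read_camera('top')
for t,z in [('board',.003),('stand',.08),('jaw_left',.09),('jaw_right',.09),('gate_fob',.014)]: print(t,quad(p,t,z))
hsv=cv2.cvtColor(p['pixels'],cv2.COLOR_RGB2HSV)
E
```

```text
board None
stand (0.71, array([551. , 157.3], dtype=float32), [43.9, 89.4], 3.0)
jaw_left (0.78, array([580.7, 216.9], dtype=float32), [53.7, 55.6], -0.4)
jaw_right (0.56, array([601.7, 120. ], dtype=float32), [52.4, 55.1], -74.9)
gate_fob (0.63, array([380.6, 288.1], dtype=float32), [27.8, 56.1], -9.5)
```

Call:
drive_tool:
  angular:
    - [0, 0, 0.1457]
    - [0, 0, 0.1457]
    - [0, 0, 0.1457]
    - [0, 0, 0.1457]
    - [0, 0, 0.1457]
    - [0, 0, 0.1457]
    - [0, 0, 0.1457]
    - [0, 0, 0.1457]
    - [0, 0, 0]
    - [0, 0, 0]
    - [0, 0, 0]
    - [0, 0, 0]
    - [0, 0, 0]
    - [0, 0, 0]
    - [0, 0, 0]
    - [0, 0, 0]
    - [0, 0, 0]
    - [0, 0, 0]
    - [0, 0, 0]
    - [0, 0, 0]
  delta_pos:
    - [0, 0, 0]
    - [0, 0, 0]
    - [0, 0, 0]
    - [0, 0, 0]
    - [0, 0, 0]
    - [0, 0, 0]
    - [0, 0, 0]
    - [0, 0, 0]
    - [-3.4, 1.48, 0]
    - [-3.4, 1.48, 0]
    - [-3.4, 1.48, 0]
    - [-3.4, 1.48, 0]
    - [-3.4, 1.48, 0]
    - [-3.4, 1.48, 0]
    - [-3.4, 1.48, 0]
    - [-3.4, 1.48, 0]
    - [-3.4, 1.48, 0]
    - [-3.4, 1.48, 0]
    - [-3.4, 1.48, 0]
    - [-3.4, 1.48, 0]
  gripper: [8.7, 8.7, 8.7, 8.7, 8.7, 8.7, 8.7, 8.7, 8.7, 8.7, 8.7, 8.7, 8.7, 8.7, 8.7, 8.7, 8.7, 8.7, 8.7, 8.7]

```text
time_s: 3.2
tool_pos: [0.4342, 0.1881, 0.2369]
tool_rot: [180.0, -0.0, 90.0]
force: [1.5, 0.3, -0.2]
grip_width: 0.087
grasp_force: 0.0
```

```bash
python3 - <<'E'
from h import *
s=telemetry.get_obs();print(s['tool_pos'],s['tool_rot'],s['time_s'],s['qpos'])
p=eyes.read_camera('wrist'); print(p['origin'],p['orientation'],p['mtx'][0,0])
for t,z in [('board_center',.033),('board',.003),('jaw_left',.09),('jaw_right',.09),('stand',.01)]:
    print(t,[(q['centre'],q['p'],atz(p,q['centre'],z)) for q in models.search_frame(p,t)[:1]],quad(p,t,z))
save(p,'w1',s=1.3)
E
```

```text
[0.43424398 0.18811647 0.23688279] [ 1.79962738e+02 -4.28145835e-02  9.00305695e+01] 3.2 [-50.3444048   -4.28533775  22.72559334 107.9578329    1.68395102
  75.94884946 -28.05279355]
[0.43424417 0.25400187 0.38337784] [ 1.65982743e+02 -7.00059496e-02  5.96166035e-02] 320.55891308183425
board_center [([249.3, 155.8], 0.83, array([0.42880997, 0.20185174, 0.033     ]))] (0.95, array([433.3, 200.2], dtype=float32), [64.9, 90.9], 0.0)
board [([252.5, 154.3], 0.9, array([0.43216663, 0.19919007, 0.003     ]))] (0.81, array([432.9, 195.5], dtype=float32), [70.8, 101.1], 0.1)
jaw_left [([409.9, 145.5], 0.59, array([0.57656121, 0.21993837, 0.09      ]))] (0.68, array([575.4, 228.7], dtype=float32), [62.3, 64.2], 12.6)
jaw_right [([403.8, 223.8], 0.72, array([0.57962446, 0.14397131, 0.09      ]))] (0.92, array([579.2, 144.6], dtype=float32), [22.7, 30.7], -89.6)
stand [([366.6, 179.4], 0.96, array([0.56842252, 0.17019317, 0.01      ]))] (0.7, array([568.6, 165.3], dtype=float32), [61.9, 110.8], 13.9)
```

View pics/w1.png

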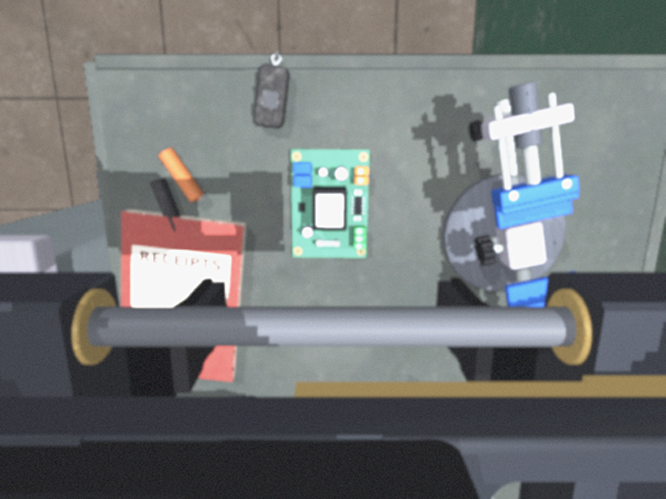

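The picture shows the board upright at roughly x 292–369, y 150–257. Its block is at (330,211) and the holder's near jaw at (537,200), tilted about 14°. I'll refine both positions by colour.

```bash
python3 - <<'E'
from h import *
p=eyes.read_camera('wrist'); im=p['pixels']; hsv=cv2.cvtColor(im,cv2.COLOR_RGB2HSV)
def rect(m,z,box):
    k=np.zeros_like(m,np.uint8); x0,y0,x1,y1=box; k[y0:y1,x0:x1]=m[y0:y1,x0:x1]
    c=max(cv2.findContours(k,0,2)[0],key=cv2.contourArea)[:,0]
    X=np.array([atz(p,u,z)[:2] for u in c],np.float32)*1000
    return cv2.minAreaRect(X), X.min(0),X.max(0)
g=cv2.inRange(hsv,(60,80,60),(90,255,255)); g=cv2.morphologyEx(g,cv2.MORPH_CLOSE,np.ones((5,5)))
print('board',rect(g,.003,(215,105,295,205)))
w=((im.min(2)>190)).astype(np.uint8); print('white',rect(w,.033,(240,140,268,180)))
d=((im.max(2)<75)|(w>0)).astype(np.uint8); print('block',rect(d,.033,(236,138,272,182)))
b=cv2.inRange(hsv,(100,120,60),(125,255,255)); print('jawL blue',rect(b,.09,(350,120,460,180)))
E
```

```text
board (((432.7252502441406, 195.28079223632812), (69.25381469726562, 98.86546325683594), 0.13930903375148773), array([398.1212, 145.8398], dtype=float32), array([467.45355, 244.73657], dtype=float32))
white (((432.9149169921875, 195.2953643798828), (28.823562622070312, 23.580013275146484), 87.75609588623047), array([420.80472, 181.26016], dtype=float32), array([445.08978, 209.28586], dtype=float32))
block (((432.9149169921875, 195.2953643798828), (28.823562622070312, 23.580013275146484), 87.75609588623047), array([420.80472, 181.26016], dtype=float32), array([445.08978, 209.28586], dtype=float32))
jawL blue (((579.5988159179688, 212.44943237304688), (60.23748016357422, 29.731040954589844), 13.383624076843262), array([547.4521 , 191.92627], dtype=float32), array([608.6447 , 230.10387], dtype=float32))
```

Call:
drive_tool:
  angular:
    - [0, 0, 0]
    - [0, 0, 0]
    - [0, 0, 0]
    - [0, 0, 0]
    - [0, 0, 0]
    - [0, 0, -0.118]
    - [0, 0, -0.118]
    - [0, 0, 0]
    - [0, 0, 0]
  delta_pos:
    - [-1.24, 3.32, -0.26]
    - [-1.24, 3.32, -0.26]
    - [-1.24, 3.32, -0.26]
    - [-1.24, 3.32, -0.26]
    - [-1.24, 3.32, -0.26]
    - [0, 0, 0]
    - [0, 0, 0]
    - [0, 0, 0]
    - [0, 0, 0]
  gripper: [8.7, 8.7, 8.7, 8.7, 8.7, 8.7, 8.7, 8.7, 8.7]

```text
time_s: 4.7
tool_pos: [0.5997, 0.128, 0.2494]
tool_rot: [-180.0, -0.0, 103.4]
force: [-0.3, -0.0, 0.3]
grip_width: 0.0869
grasp_force: 0.0
```

```bash
python3 - <<'E'
from h import *
s=telemetry.get_obs();print(s['tool_pos'],s['tool_rot'],s['time_s'])
p=eyes.read_camera('wrist'); print(p['origin'],p['orientation'])
import pickle; pickle.dump(p,open('w2.pkl','wb'))
for t,z in [('jaw_left',.09),('jaw_right',.09),('stand',.01)]:
    print(t,[(q['centre'],q['p'],atz(p,q['centre'],z)) for q in models.search_frame(p,t)[:1]],quad(p,t,z))
save(p,'w2',s=2,crop=(90,0,490,300))
E
```

```text
[0.59970368 0.12799096 0.24941613] [-1.79991426e+02 -6.28752670e-03  1.03420352e+02] 4.7
[0.5845257  0.19216262 0.39585771] [ 1.65935879e+02 -2.21954897e-02  1.34515920e+01]
jaw_left [([260.4, 81.0], 0.7, array([0.58443597, 0.21538628, 0.09      ]))] (0.58, array([581.7, 225.7], dtype=float32), [54.6, 65.4], 13.5)
jaw_right [([257.0, 173.6], 0.57, array([0.60154305, 0.13123585, 0.09      ]))] (0.79, array([607.1, 118.4], dtype=float32), [53.9, 65.9], 13.4)
stand [([269.9, 126.1], 0.69, array([0.60740388, 0.17466197, 0.01      ]))] (0.73, array([625.5, 176.2], dtype=float32), [47.5, 80.7], 13.9)
```

View pics/w2.png

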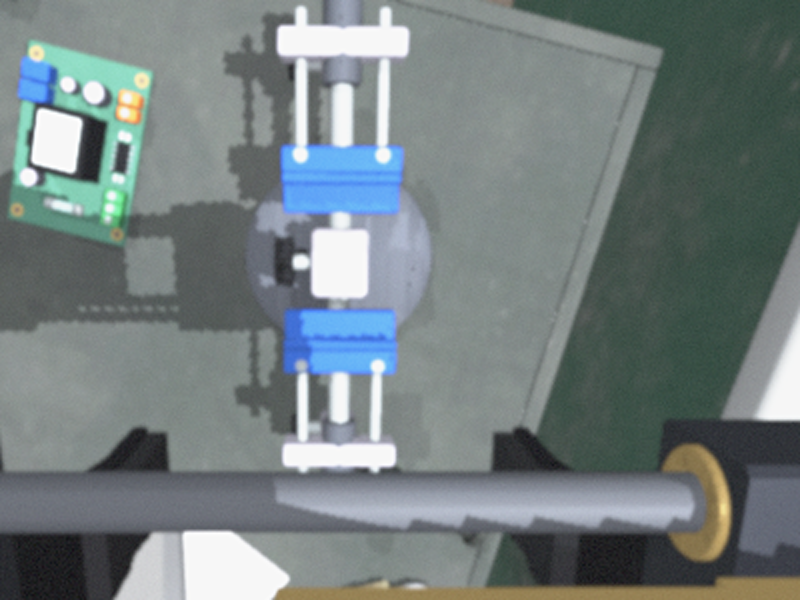

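The picture shows the holder upright in the frame, with its axis at column about 341. The left jaw spans rows 147–212 with its lip line near 180, and the right jaw spans rows 310–373 with its lip line near 342. I'll take edge profiles for height and centre.

```bash
python3 - <<'E'
from h import *
import pickle
p=pickle.load(open('w2.pkl','rb')); im=p['pixels'].astype(float); D=im[:,:,2]-im[:,:,0]
cols=np.r_[238:254,268:284]
prof=D[:,cols].mean(1); V=im[:,cols].sum(2).mean(1)
for a,b in [(68,112),(150,192)]: print(a,prof[a:b].round().astype(int).tolist(),V[a:b].round().astype(int).tolist())
for a,b in [(76,86),(96,104),(156,166),(174,184)]:
    r=D[a:b].mean(0); print('cols',a,r[224:238].round().astype(int).tolist(),r[284:298].round().astype(int).tolist())
E
```

```text
68 [5, 5, 5, 14, 62, 111, 105, 93, 88, 87, 88, 92, 102, 123, 139, 142, 146, 153, 157, 152, 148, 148, 156, 161, 158, 152, 149, 149, 149, 148, 149, 149, 148, 147, 145, 144, 146, 147, 123, 58, 24, 21, 21, 21] [482, 484, 485, 488, 513, 552, 584, 605, 613, 614, 612, 606, 593, 563, 539, 534, 524, 505, 493, 507, 521, 519, 498, 470, 477, 502, 511, 512, 512, 513, 513, 512, 514, 518, 525, 530, 527, 512, 494, 456, 446, 449, 440, 427]
150 [18, 18, 17, 30, 87, 150, 154, 146, 144, 144, 144, 145, 145, 145, 145, 145, 149, 157, 158, 155, 160, 156, 152, 153, 155, 154, 150, 146, 143, 133, 113, 98, 93, 92, 98, 106, 96, 44, 10, 6, 6, 6] [383, 380, 379, 377, 404, 459, 497, 518, 524, 521, 518, 516, 517, 518, 519, 518, 507, 481, 438, 414, 443, 475, 483, 472, 453, 457, 482, 497, 503, 519, 547, 568, 574, 573, 564, 540, 517, 485, 472, 478, 483, 484]
cols 76 [3, 3, 3, 2, 2, 23, 106, 159, 152, 149, 146, 143, 120, 90] [86, 116, 136, 140, 143, 146, 140, 93, 25, 6, 6, 7, 6, 7]
cols 96 [17, 18, 19, 19, 19, 18, 30, 95, 150, 153, 148, 149, 151, 152] [144, 146, 146, 145, 137, 98, 41, 23, 22, 22, 21, 18, 16, 14]
cols 156 [7, 9, 9, 10, 11, 11, 14, 37, 86, 130, 147, 148, 150, 148] [142, 143, 139, 105, 44, 20, 16, 15, 13, 11, 9, 9, 6, 6]
cols 174 [6, 6, 6, 5, 3, 3, 11, 54, 112, 142, 147, 147, 143, 130] [148, 151, 151, 135, 73, 17, 6, 6, 8, 6, 7, 7, 6, 7]
```

```bash
python3 - <<'E'
from h import *
import pickle
from scipy.optimize import brentq
p=pickle.load(open('w2.pkl','rb'))
def sep(a,b,z): return np.linalg.norm(atz(p,a,z)-atz(p,b,z))
def sol(a,b,L): return brentq(lambda z:sep(a,b,z)-L,0.02,.15)
L=(260,106.6);Rr=(260,153.95)
z=sol(L,Rr,.048); print('ledge z from 48mm',z)
print('lip edge z (74)',sol((260,91.5),(260,168.6),.074))
for n,a,b,r in [('L ledge w',230.85,289.15,100),('L lip w',229.85,291.2,81),('R ledge w',231.9,287.5,161),('R lip w',231.55,288.1,179)]:
    print(n,sol((a,r),(b,r),.056))
yv=np.array([-np.sin(np.radians(13.4)),np.cos(np.radians(13.4))])
for z in (.074,.08,.086):
    A,B=atz(p,L,z)[:2],atz(p,Rr,z)[:2]; print(z,'mid',((A+B)/2).round(4),sep(L,Rr,z))
    cl=[(atz(p,((a+b)/2,r),z)[:2]) for a,b,r in [(230.85,289.15,100),(231.9,287.5,161)]]
    d=cl[0]-cl[1]; print('  centreline',np.round(cl,4),'yaw',np.degrees(np.arctan2(-d[0],d[1])))
E
```

```text
ledge z from 48mm 0.06250601520894651
lip edge z (74) 0.08029922274825689
L ledge w 0.0768804756993051
L lip w 0.08852421293844312
R ledge w 0.07632044663648051
R lip w 0.08602013701982442
0.074 mid [0.5952 0.1709] 0.04634495734404852
  centreline [[0.5882 0.1995]
 [0.602  0.1414]] yaw 13.390777172203423
0.08 mid [0.595  0.1713] 0.04548100492752559
  centreline [[0.5881 0.1993]
 [0.6017 0.1423]] yaw 13.390777172203489
0.086 mid [0.5948 0.1717] 0.04461705251100264
  centreline [[0.5881 0.1992]
 [0.6014 0.1433]] yaw 13.390777172203348
```

Call:
drive_tool:
  angular:
    - [0, 0, 0.117]
    - [0, 0, 0.117]
    - [0, 0, 0]
    - [0, 0, 0]
    - [0, 0, 0]
    - [0, 0, 0]
    - [0, 0, 0]
    - [0, 0, 0]
    - [0, 0, 0]
    - [0, 0, 0]
  delta_pos:
    - [0, 0, 0]
    - [0, 0, 0]
    - [1.35, -3.34, 1.6]
    - [1.35, -3.34, 1.6]
    - [1.35, -3.34, 1.6]
    - [1.35, -3.34, 1.6]
    - [1.35, -3.34, 1.6]
    - [0, 0, 4]
    - [0, 0, 3.9]
    - [0, 0, 0]
  gripper: [8.7, 8.7, 8.7, 8.7, 8.7, 8.7, 8.7, 8.7, 8.7, 8.7]

```text
time_s: 6.05
tool_pos: [0.4288, 0.1929, 0.0866]
tool_rot: [-179.6, 0.3, 90.2]
force: [-0.3, -1.2, -0.2]
grip_width: 0.0868
grasp_force: 0.0
```

```bash
python3 - <<'E'
from h import *
import pickle
s=telemetry.get_obs();print(s['tool_pos'],s['tool_rot'],s['time_s'],s['force'])
p=eyes.read_camera('wrist'); save(p,'w3',s=1.5)
im=p['pixels']; hsv=cv2.cvtColor(im,cv2.COLOR_RGB2HSV)
g=cv2.inRange(hsv,(60,80,40),(90,255,255)); g=cv2.morphologyEx(g,cv2.MORPH_CLOSE,np.ones((9,9)))
c=max(cv2.findContours(g,0,2)[0],key=cv2.contourArea)[:,0]
X=np.array([atz(p,u,.003)[:2] for u in c],np.float32)*1000
print(cv2.minAreaRect(X),X.min(0),X.max(0),c.min(0),c.max(0))
q=pickle.load(open('w2.pkl','rb'))
for z in(.079,.081,.083):
  A,B=atz(q,(260.3,91.5),z)[:2],atz(q,(259.8,168.6),z)[:2]; print(z,A,B,(A+B)/2)
E
```

```text
[0.42880259 0.19288717 0.08657234] [-179.5693502     0.29367473   90.15085881] 6.05 [-0.34727355 -1.23138347 -0.17868184]
((433.3173828125, 203.62677001953125), (82.38587188720703, 70.09701538085938), 89.40029907226562) [398.17987 162.11655] [467.9509  245.14539] [213 126] [307 236]
0.079 [0.58658565 0.20698961] [0.60368993 0.13468075] [0.59513779 0.17083518]
0.081 [0.58657265 0.20689602] [0.60356897 0.13504357] [0.59507081 0.1709698 ]
0.083 [0.58655964 0.20680243] [0.603448  0.1354064] [0.59500382 0.17110442]
```

View pics/w3.png

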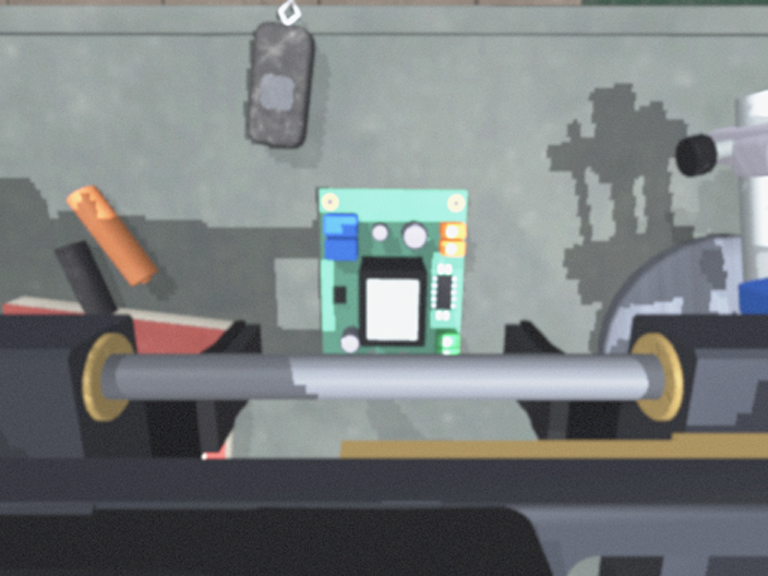

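The picture shows the board upright between the fingers, x 320–468, with its top edge at row 189 and the block at (393,308). The sizes agree with the earlier measurement. I'll settle one row before the final descent.

Call:
drive_tool:
  angular:
    - [0, 0, 0]
    - [0, 0, 0]
  delta_pos:
    - [0, 0, 1.5]
    - [0, 0, 0]
  gripper: [8.7, 8.7]

```text
time_s: 6.3
tool_pos: [0.4333, 0.1947, 0.0765]
tool_rot: [180.0, -0.0, 90.1]
force: [-0.2, 0.0, 0.8]
grip_width: 0.0868
grasp_force: 0.0
```

Call:
drive_tool:
  angular:
    - [0, 0, 0]
    - [0, 0, 0]
    - [0, 0, 0]
    - [0, 0, 0]
    - [0, 0, 0]
    - [0, 0, 0]
    - [0, 0, 0]
    - [0, 0, 0]
    - [0, 0, 0]
    - [0, 0, 0]
    - [0, 0, 0]
  delta_pos:
    - [0.02, 0, 2.0]
    - [0.02, 0, 2.0]
    - [0, 0, 1.0]
    - [0, 0, 0.55]
    - [0, 0, 0]
    - [0, 0, 0]
    - [0, 0, 0]
    - [0, 0, 0]
    - [0, 0, 0]
    - [0, 0, 0]
    - [0, 0, 0]
  gripper: [8.7, 8.7, 8.7, 8.7, 8.7, 2.5, 2.5, 2.5, 2.5, 2.5, 2.5]
  squeeze: 50

```text
time_s: 7.4
tool_pos: [0.4327, 0.1951, 0.0201]
tool_rot: [180.0, -0.0, 90.1]
force: [1.1, -0.1, -0.8]
grip_width: 0.0469
grasp_force: 0.0
```

Call:
drive_tool:
  angular:
    - [0, 0, 0]
    - [0, 0, 0]
    - [0, 0, 0]
    - [0, 0, 0]
    - [0, 0, 0]
  delta_pos:
    - [0, 0, 0]
    - [0, 0, 0]
    - [0, 0, 0]
    - [0, 0, 0]
    - [0, 0, 0]
  gripper: [2.5, 2.5, 2.5, 2.5, 2.5]

```text
time_s: 7.9
tool_pos: [0.4327, 0.1951, 0.0201]
tool_rot: [180.0, -0.0, 90.1]
force: [0.4, -0.6, -0.8]
grip_width: 0.0294
grasp_force: 50.0
```

Call:
drive_tool:
  angular:
    - [0, 0, 0]
    - [0, 0, 0]
    - [0, 0, 0]
    - [0, 0, 0]
    - [0, 0, 0]
    - [0, 0, 0]
    - [0, 0, 0]
    - [0, 0, 0]
    - [0, 0, 0]
    - [0, 0, 0]
    - [0, 0, 0]
    - [0, 0, 0]
    - [0, 0, -0.0775]
    - [0, 0, -0.0775]
    - [0, 0, -0.0775]
    - [0, -0.0756, 0]
    - [0, -0.0756, 0]
    - [0, -0.0756, 0]
    - [0, 0, 0]
    - [0, 0, 0]
  delta_pos:
    - [0, 0, -1]
    - [0, 0, -4.5]
    - [0, 0, -4.5]
    - [0, 0, -4.5]
    - [-0.48, 2.07, -1]
    - [-0.48, 2.07, 0]
    - [-0.48, 2.07, 0]
    - [-0.48, 2.07, 0]
    - [-0.48, 2.07, 0]
    - [-0.48, 2.07, 0]
    - [-0.48, 2.07, 0]
    - [-0.48, 2.07, 0]
    - [0, 0, 0]
    - [0, 0, 0]
    - [0, 0, 0]
    - [0, 0, 0]
    - [0, 0, 0]
    - [0, 0, 0]
    - [0, 0, 0]
    - [0, 0, 0]
  gripper: [2.5, 2.5, 2.5, 2.5, 2.5, 2.5, 2.5, 2.5, 2.5, 2.5, 2.5, 2.5, 2.5, 2.5, 2.5, 2.5, 2.5, 2.5, 2.5, 2.5]

```text
time_s: 9.9
tool_pos: [0.5979, 0.1575, 0.175]
tool_rot: [-180.0, 12.9, 103.5]
force: [0.2, -1.1, -1.5]
grip_width: 0.0297
grasp_force: 50.0
```

```bash
cat >> h.py <<'E'
MID=np.array([.5951,.1706]); YAW=np.radians(13.4)
HY=np.array([-np.sin(YAW),np.cos(YAW)]); HX=np.array([np.cos(YAW),np.sin(YAW)])
def state():
    s=telemetry.get_obs(); Rt=Rm(s['tool_rot']); T=np.array(s['tool_pos'])
    by=Rt[:,0]; bz=-Rt[:,2]
    f=lambda X:(((X[:2]-MID)@HX*1e3).round(1),((X[:2]-MID)@HY*1e3).round(1),(X[2]*1e3).round(1))
    print('t',s['time_s'],'T',f(T),'tilt',round(np.degrees(np.arcsin(-by[2])),2),'yaw',round(np.degrees(np.arctan2(-Rt[0,1]*0+by[1],by[0]))-90,2))
    print('L edge xyz',f(T+.05*by-.0201*bz),'R edge',f(T-.05*by-.0201*bz),'F hold xyz',(s['force'][:2]@HX).round(2),(s['force'][:2]@HY).round(2),s['force'][2].round(2),'M',s['wrist_torque'].round(2),'grip',s['grip_width'],s['grasp_force'])
    return s
def plan(dy,dz,dtilt=0,tilt=None):
    "tool-frame shift (cm) that moves L bottom edge by dy,dz mm (holder frame), then dtilt deg about it -> per total"
    s=telemetry.get_obs(); Rt=Rm(s['tool_rot'])
    d=np.r_[HY*dy,dz]/10; return (Rt.T@d).round(3)
E
python3 - <<'E'
from h import *
state()
p=eyes.read_camera('wrist'); save(p,'w4',s=1.3)
E
```

```text
t 9.9 T (np.float64(-0.3), np.float64(-13.4), np.float64(175.0)) tilt 12.92 yaw 13.52
L edge xyz (np.float64(-0.4), np.float64(30.9), np.float64(144.2)) R edge (np.float64(-0.2), np.float64(-66.6), np.float64(166.6)) F hold xyz -0.1 -1.11 -1.55 M [0.21 0.09 0.04] grip 0.02965724324044956 49.959466606378555
```

View pics/w4.png

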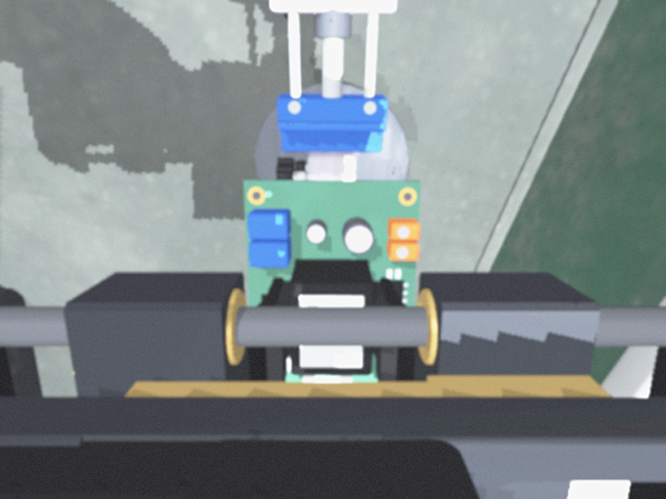

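The picture shows the board held level across its width and tilted along it. Its left edge is at row 181, centred on column 332, in line with the left jaw at rows 95–150.

Call:
drive_tool:
  angular:
    - [0, 0, 0]
    - [0, 0, 0]
    - [0, 0, 0]
    - [0, 0, 0]
    - [0, 0, 0]
    - [0, 0, 0]
  delta_pos:
    - [0.314, 0, 1.365]
    - [0.314, 0, 1.365]
    - [0.314, 0, 1.365]
    - [0.314, 0, 1.365]
    - [0, 0, 0]
    - [0, 0, 0]
  gripper: [2.5, 2.5, 2.5, 2.5, 2.5, 2.5]

```text
time_s: 10.55
tool_pos: [0.5982, 0.1569, 0.1185]
tool_rot: [-179.9, 13.0, 103.5]
force: [-0.3, 0.1, -1.5]
grip_width: 0.0293
grasp_force: 50.0
```

```bash
python3 - <<'E'
from h import *
state()
p=eyes.read_camera('wrist'); save(p,'w5',s=2,crop=(150,0,400,220))
p=eyes.read_camera('scene'); save(p,'s5',s=4,crop=(160,150,300,250))
E
```

```text
t 10.55 T (np.float64(-0.2), np.float64(-14.1), np.float64(118.5)) tilt 13.03 yaw 13.47
L edge xyz (np.float64(-0.3), np.float64(30.1), np.float64(87.6)) R edge (np.float64(-0.2), np.float64(-67.3), np.float64(110.1)) F hold xyz -0.26 0.17 -1.49 M [0.29 0.08 0.05] grip 0.02927861662682367 49.95957107283175
```

View pics/w5.png

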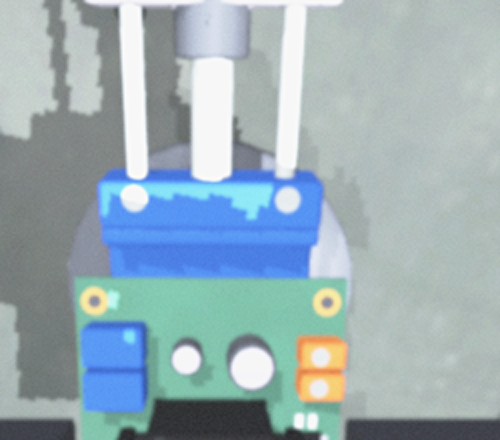

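The picture shows the board's left edge at row 280, just short of the lip line (row 240) and over the ledge.

Call:
drive_tool:
  angular:
    - [0, 0, 0]
    - [0, 0, 0]
    - [0, 0, 0]
    - [0, 0, 0]
    - [0, 0, 0]
  delta_pos:
    - [0.045, 0, 0.195]
    - [0.045, 0, 0.195]
    - [0.034, 0, 0.146]
    - [0.034, 0, 0.146]
    - [0, 0, 0]
  gripper: [2.5, 2.5, 2.5, 2.5, 2.5]

```text
time_s: 11.15
tool_pos: [0.5982, 0.1571, 0.1118]
tool_rot: [-180.0, 13.0, 103.5]
force: [-0.3, 0.8, -1.5]
grip_width: 0.0294
grasp_force: 50.0
```

Call:
drive_tool:
  angular:
    - [0, 0, 0]
    - [0, 0, 0]
    - [0, 0, 0]
  delta_pos:
    - [0.022, 0, 0.097]
    - [0.022, 0, 0.097]
    - [0, 0, 0]
  gripper: [2.5, 2.5, 2.5]

```text
time_s: 11.45
tool_pos: [0.5983, 0.157, 0.1099]
tool_rot: [-180.0, 13.0, 103.5]
force: [0.1, 0.1, -1.9]
grip_width: 0.0291
grasp_force: 50.0
```

Call:
drive_tool:
  angular:
    - [0, 0, 0]
    - [0, 0, 0]
    - [0, 0, 0]
  delta_pos:
    - [0.017, 0, 0.073]
    - [0.017, 0, 0.073]
    - [0, 0, 0]
  gripper: [2.5, 2.5, 2.5]

```text
time_s: 11.75
tool_pos: [0.5983, 0.1571, 0.1084]
tool_rot: [-180.0, 13.0, 103.5]
force: [-1.1, -0.4, -2.4]
grip_width: 0.0297
grasp_force: 50.0
```

Call:
drive_tool:
  angular:
    - [0, 0, 0]
    - [0, 0, 0]
  delta_pos:
    - [0.017, 0, 0.073]
    - [0, 0, 0]
  gripper: [2.5, 2.5]

```text
time_s: 11.95
tool_pos: [0.5983, 0.1571, 0.1077]
tool_rot: [-180.0, 13.0, 103.5]
force: [0.1, -0.5, -1.9]
grip_width: 0.0296
grasp_force: 50.0
```

Call:
drive_tool:
  angular:
    - [0, 0, 0]
    - [0, 0, 0]
  delta_pos:
    - [0.017, 0, 0.073]
    - [0, 0, 0]
  gripper: [2.5, 2.5]

```text
time_s: 12.15
tool_pos: [0.5983, 0.1571, 0.1069]
tool_rot: [-180.0, 13.0, 103.5]
force: [0.2, 0.1, -2.5]
grip_width: 0.0299
grasp_force: 50.0
```

Call:
drive_tool:
  angular:
    - [0, 0, 0]
    - [0, 0, 0]
  delta_pos:
    - [0.017, 0, 0.073]
    - [0, 0, 0]
  gripper: [2.5, 2.5]

```text
time_s: 12.35
tool_pos: [0.5983, 0.1571, 0.1062]
tool_rot: [-180.0, 13.0, 103.5]
force: [0.1, -0.7, -2.4]
grip_width: 0.0299
grasp_force: 50.0
```

Call:
drive_tool:
  angular:
    - [0, 0, 0]
    - [0, 0, 0]
  delta_pos:
    - [0.017, 0, 0.073]
    - [0, 0, 0]
  gripper: [2.5, 2.5]

```text
time_s: 12.55
tool_pos: [0.5985, 0.1571, 0.1058]
tool_rot: [180.0, 13.0, 103.5]
force: [0.0, 0.2, -2.6]
grip_width: 0.0295
grasp_force: 50.0
```

Call:
drive_tool:
  angular:
    - [0, 0, 0]
    - [0, 0, 0]
  delta_pos:
    - [0.017, 0, 0.073]
    - [0, 0, 0]
  gripper: [2.5, 2.5]

```text
time_s: 12.75
tool_pos: [0.5985, 0.1571, 0.1055]
tool_rot: [180.0, 13.0, 103.5]
force: [-0.9, -1.2, 2.6]
grip_width: 0.0296
grasp_force: 50.0
```

```bash
python3 - <<'E'
from h import *
state()
p=eyes.read_camera('wrist'); a=p['pixels'][0:220,150:400,::-1]
q=eyes.read_camera('scene'); b=q['pixels'][160:260,170:290,::-1]
cv2.imwrite('pics/c6.png',np.hstack([cv2.resize(a,(390,343)),cv2.resize(b,(410,343),interpolation=2)]))
for X in [(0,37,81),(0,24,75),(0,30,75)]:
    print(X,[proj(c,np.r_[MID+HY*X[1]/1e3,X[2]/1e3]).round(1) for c in (p,q)])
E
```

```text
t 12.75 T (np.float64(0.2), np.float64(-14.0), np.float64(105.5)) tilt 12.99 yaw 13.45
L edge xyz (np.float64(0.1), np.float64(30.2), np.float64(74.6)) R edge (np.float64(0.2), np.float64(-67.2), np.float64(97.1)) F hold xyz -1.17 -0.91 2.61 M [ 0.15  0.5  -0.03] grip 0.029552939270122088 49.955960512161255
(0, 37, 81) [array([253.9, 130.2]), array([210.7, 195.9])]
(0, 24, 75) [array([253.9, 150.9]), array([215.4, 195.7])]
(0, 30, 75) [array([253.9, 139.9]), array([213.3, 196.6])]
```

View pics/c6.png

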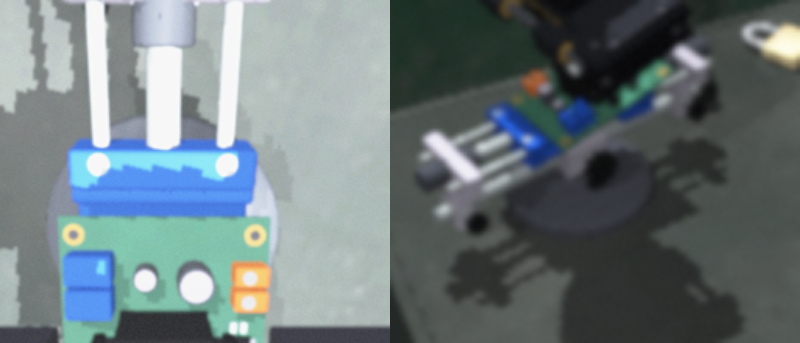

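The left half shows the board edge at row 217 resting just before the lip line at row 203. Force on z changed by about 5 N, so the ledge is at z ≈ 74.8 mm. I'll ease off 0.6 mm and slide under the lip.

Call:
drive_tool:
  angular:
    - [0, 0, 0]
    - [0, 0, 0]
    - [0, 0, 0]
    - [0, 0, 0]
    - [0, 0, 0]
    - [0, 0, 0]
    - [0, 0, 0]
    - [0, 0, 0]
  delta_pos:
    - [-0.014, 0, -0.06]
    - [0.146, 0, -0.034]
    - [0.146, 0, -0.034]
    - [0.146, 0, -0.034]
    - [0.146, 0, -0.034]
    - [0.146, 0, -0.034]
    - [0.146, 0, -0.034]
    - [0, 0, 0]
  gripper: [2.5, 2.5, 2.5, 2.5, 2.5, 2.5, 2.5, 2.5]

```text
time_s: 13.65
tool_pos: [0.5963, 0.1662, 0.1055]
tool_rot: [180.0, 13.0, 103.5]
force: [0.8, -2.1, 2.2]
grip_width: 0.0296
grasp_force: 50.0
```

```bash
python3 -c "
from h import *
state()"
```

```text
t 13.65 T (np.float64(0.2), np.float64(-4.6), np.float64(105.5)) tilt 12.99 yaw 13.48
L edge xyz (np.float64(0.1), np.float64(39.6), np.float64(74.7)) R edge (np.float64(0.2), np.float64(-57.8), np.float64(97.2)) F hold xyz 0.32 -2.2 2.23 M [-0.12  0.01 -0.02] grip 0.029646204684627787 49.95960446074605
```

Call:
drive_tool:
  angular:
    - [0, 0, 0]
    - [0, 0, 0]
    - [0, 0, 0]
  delta_pos:
    - [0.09, 0, -0.05]
    - [0.097, 0, -0.023]
    - [0, 0, 0]
  gripper: [2.5, 2.5, 2.5]

```text
time_s: 13.95
tool_pos: [0.5957, 0.1678, 0.1056]
tool_rot: [-180.0, 13.0, 103.5]
force: [-0.3, -1.6, 1.3]
grip_width: 0.0298
grasp_force: 50.0
```

Call:
drive_tool:
  angular:
    - [0, 0, 0]
    - [0, 0, 0]
  delta_pos:
    - [0.097, 0, -0.023]
    - [0, 0, 0]
  gripper: [2.5, 2.5]

```text
time_s: 14.15
tool_pos: [0.5956, 0.1683, 0.1057]
tool_rot: [-180.0, 13.0, 103.4]
force: [0.8, -3.7, 2.0]
grip_width: 0.0298
grasp_force: 50.0
```

```bash
python3 -c "
from h import *
state()"
```

```text
t 14.15 T (np.float64(-0.1), np.float64(-2.4), np.float64(105.7)) tilt 13.03 yaw 13.45
L edge xyz (np.float64(-0.1), np.float64(41.8), np.float64(74.8)) R edge (np.float64(-0.0), np.float64(-55.6), np.float64(97.4)) F hold xyz -0.11 -3.74 2.04 M [-0.44 -0.11 -0.01] grip 0.029842174740107245 49.95950669981539
```

Call:
drive_tool:
  angular:
    - [0, 0, 0]
    - [0, 0, 0]
    - [0, 0, 0]
    - [0, 0, 0]
    - [0, 0, 0]
    - [0, 0, 0]
    - [0, 0, 0]
    - [0, 0, 0]
  delta_pos:
    - [0.091, 0, -0.05]
    - [0.146, 0, -0.034]
    - [0.146, 0, -0.034]
    - [0.146, 0, -0.034]
    - [0.146, 0, -0.034]
    - [0.146, 0, -0.034]
    - [0.146, 0, -0.034]
    - [0, 0, 0]
  gripper: [2.5, 2.5, 2.5, 2.5, 2.5, 2.5, 2.5, 2.5]

```text
time_s: 14.95
tool_pos: [0.5934, 0.1773, 0.1059]
tool_rot: [-180.0, 13.1, 103.4]
force: [2.5, -6.1, -1.3]
grip_width: 0.0298
grasp_force: 50.0
```

```bash
python3 -c "
from h import *
state()"
```

```text
t 14.95 T (np.float64(-0.1), np.float64(6.9), np.float64(105.9)) tilt 13.1 yaw 13.43
L edge xyz (np.float64(-0.1), np.float64(51.1), np.float64(75.0)) R edge (np.float64(-0.1), np.float64(-46.3), np.float64(97.7)) F hold xyz 1.07 -6.5 -1.31 M [-1.1  -0.47  0.  ] grip 0.029779942272667444 49.96269090101123
```

Call:
drive_tool:
  angular:
    - [0, 0, 0]
    - [0, 0, 0]
    - [0, 0, 0]
    - [0, 0, 0]
    - [0, 0, 0]
    - [0, 0, 0]
    - [0, 0, 0]
    - [0, 0, 0]
    - [0, 0, 0]
  delta_pos:
    - [0.146, 0, -0.034]
    - [0.146, 0, -0.034]
    - [0.146, 0, -0.034]
    - [0.146, 0, -0.034]
    - [0.146, 0, -0.034]
    - [0.146, 0, -0.034]
    - [0.146, 0, -0.034]
    - [0.146, 0, -0.034]
    - [0, 0, 0]
  gripper: [2.5, 2.5, 2.5, 2.5, 2.5, 2.5, 2.5, 2.5, 2.5]

```text
time_s: 15.85
tool_pos: [0.5912, 0.1867, 0.1061]
tool_rot: [-180.0, 13.3, 103.4]
force: [4.1, -9.6, -1.3]
grip_width: 0.0293
grasp_force: 50.0
```

```bash
python3 - <<'E'
from h import *
state()
p=eyes.read_camera('wrist'); a=p['pixels'][0:220,150:400,::-1]
q=eyes.read_camera('scene'); b=q['pixels'][160:260,170:290,::-1]
cv2.imwrite('pics/c7.png',np.hstack([cv2.resize(a,(390,343)),cv2.resize(b,(410,343),interpolation=2)]))
E
```

```text
t 15.85 T (np.float64(-0.1), np.float64(16.5), np.float64(106.1)) tilt 13.26 yaw 13.35
L edge xyz (np.float64(-0.1), np.float64(60.6), np.float64(75.1)) R edge (np.float64(-0.2), np.float64(-36.7), np.float64(98.0)) F hold xyz 1.76 -10.24 -1.29 M [-1.86 -0.69  0.02] grip 0.02925005720090291 49.96156403794885
```

View pics/c7.png

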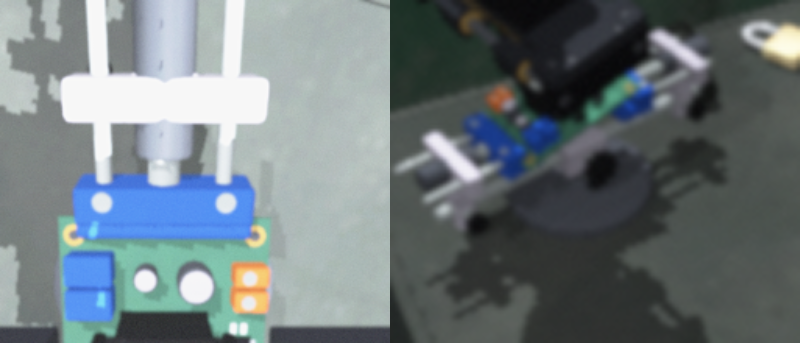

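The left half shows the board's edge under the left lip, with the lip covering its corner holes at row 236 and the jaw pushed well back. Force and travel agree at a push of about 19–20 mm.

Call:
drive_tool:
  angular:
    - [0, 0, 0]
    - [0, 0, 0]
    - [0, 0, 0]
    - [0, 0, 0]
  delta_pos:
    - [0.117, 0, -0.025]
    - [0.117, 0, -0.025]
    - [0, 0, 0]
    - [0, 0, 0]
  gripper: [2.5, 2.5, 2.5, 2.5]

```text
time_s: 16.35
tool_pos: [0.5908, 0.1884, 0.1061]
tool_rot: [-180.0, 13.3, 103.3]
force: [3.5, -9.1, -1.0]
grip_width: 0.0295
grasp_force: 50.0
```

```bash
python3 -c "
from h import *
state()"
```

```text
t 16.35 T (np.float64(-0.1), np.float64(18.3), np.float64(106.1)) tilt 13.29 yaw 13.33
L edge xyz (np.float64(-0.0), np.float64(62.4), np.float64(75.1)) R edge (np.float64(-0.2), np.float64(-35.0), np.float64(98.1)) F hold xyz 1.31 -9.67 -1.02 M [-1.98 -0.69  0.06] grip 0.02950385512214879 49.96077826246619
```

Call:
drive_tool:
  angular:
    - [0, 0, 0]
    - [0, 0, 0]
    - [0, 0, 0]
    - [0, 0, 0]
    - [0, 0, 0]
  delta_pos:
    - [0.117, 0, -0.026]
    - [0.117, 0, -0.026]
    - [0.1, 0, -0.022]
    - [0, 0, 0]
    - [0, 0, 0]
  gripper: [2.5, 2.5, 2.5, 2.5, 2.5]

```text
time_s: 16.85
tool_pos: [0.5901, 0.191, 0.1061]
tool_rot: [-180.0, 13.3, 103.3]
force: [4.2, -11.0, -0.6]
grip_width: 0.0298
grasp_force: 50.0
```

```bash
python3 - <<'E'
from h import *
state()
p=eyes.read_camera('wrist'); a=p['pixels'][0:220,150:400,::-1]
cv2.imwrite('pics/c8.png',cv2.resize(a,None,fx=2,fy=2))
# right jaw visibility from other cameras
for c in ('top','scene'):
    q=eyes.read_camera(c); print(c,[proj(q,np.r_[MID+HY*y/1e3,.085]).round(1) for y in (60,0,-37,-50)])
    u=proj(q,np.r_[MID,.085]).astype(int); a=q['pixels'][u[1]-45:u[1]+45,u[0]-60:u[0]+60,::-1]; cv2.imwrite(f'pics/{c}8.png',cv2.resize(a,None,fx=3.3,fy=3.3,interpolation=2))
cv2.imwrite('pics/ts8.png',np.hstack([cv2.imread('pics/top8.png'),cv2.imread('pics/scene8.png')]))
E
```

```text
t 16.85 T (np.float64(-0.1), np.float64(21.0), np.float64(106.1)) tilt 13.34 yaw 13.3
L edge xyz (np.float64(-0.1), np.float64(65.0), np.float64(75.0)) R edge (np.float64(-0.2), np.float64(-32.3), np.float64(98.1)) F hold xyz 1.53 -11.63 -0.56 M [-2.24 -0.75  0.05] grip 0.029795917834254112 49.9601891823113
top [array([205.2, 175.6]), array([230.4, 169.6]), array([245.9, 165.8]), array([251.3, 164.5])]
scene [array([202.5, 198.5]), array([223.2, 188.5]), array([235.3, 182.7]), array([239.5, 180.7])]
```

View pics/ts8.png

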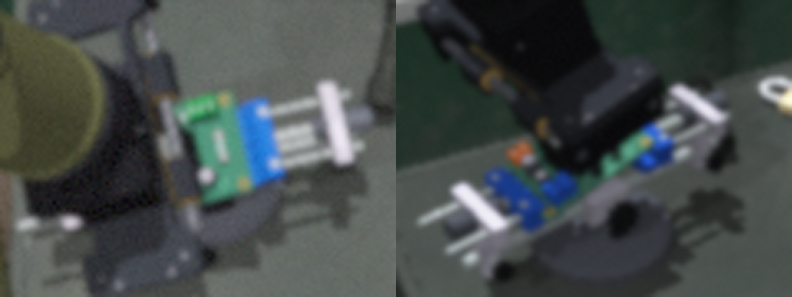

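The left half (top camera) shows the board's right edge at column 240, just inside the right jaw. The left jaw is pushed about 23 mm, short of the stop. I'll lower the right side by turning about the left edge.

Call:
drive_tool:
  angular:
    - [0, 0.029, 0]
    - [0, 0.029, 0]
    - [0, 0.029, 0]
    - [0, 0.029, 0]
    - [0, 0, 0]
  delta_pos:
    - [-0.058, 0, 0.145]
    - [-0.058, 0, 0.145]
    - [-0.058, 0, 0.145]
    - [-0.058, 0, 0.145]
    - [0, 0, 0]
  gripper: [2.5, 2.5, 2.5, 2.5, 2.5]

```text
time_s: 17.5
tool_pos: [0.5912, 0.1863, 0.1008]
tool_rot: [-180.0, 6.7, 103.2]
force: [3.0, -11.3, -1.5]
grip_width: 0.0296
grasp_force: 50.0
```

```bash
python3 - <<'E'
from h import *
state()
q=eyes.read_camera('top'); u=proj(q,np.r_[MID-HY*.03,.085]).astype(int); a=q['pixels'][u[1]-35:u[1]+35,u[0]-35:u[0]+45,::-1]; cv2.imwrite(f'pics/t9.png',cv2.resize(a,None,fx=7,fy=7,interpolation=2))
E
```

```text
t 17.5 T (np.float64(-0.1), np.float64(16.1), np.float64(100.8)) tilt 6.67 yaw 13.18
L edge xyz (np.float64(0.0), np.float64(63.5), np.float64(75.0)) R edge (np.float64(-0.3), np.float64(-35.9), np.float64(86.6)) F hold xyz 0.34 -11.68 -1.45 M [-2.4  -0.71  0.13] grip 0.02955246045857225 49.95570793747902
```

View pics/t9.png

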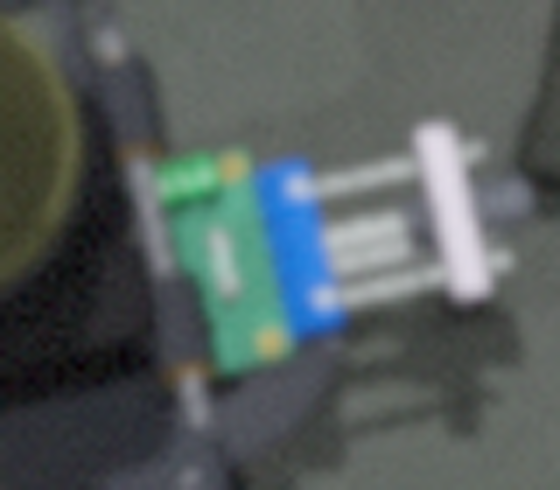

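The picture shows the board's right edge running along the right jaw's inner edge, from (250,160) to (290,355), with almost no visible gap. The edge drifted back about 1.5 mm, so I'll push out again before going lower.

Call:
drive_tool:
  angular:
    - [0, 0, 0]
    - [0, 0, 0]
    - [0, 0, 0]
    - [0, 0, 0]
  delta_pos:
    - [0.099, 0, -0.012]
    - [0.099, 0, -0.012]
    - [0, 0, 0]
    - [0, 0, 0]
  gripper: [2.5, 2.5, 2.5, 2.5]

```text
time_s: 17.95
tool_pos: [0.5905, 0.1895, 0.1008]
tool_rot: [-180.0, 6.7, 103.3]
force: [2.4, -9.9, 0.3]
grip_width: 0.0297
grasp_force: 50.0
```

```bash
python3 - <<'E'
from h import *
state()
p=eyes.read_camera('wrist'); import pickle; pickle.dump(p,open('w10.pkl','wb'))
Rt=Rm(telemetry.get_obs()['tool_rot']);T=np.array(telemetry.get_obs()['tool_pos'])
for x in (-27.5,27.5):   # expected jaw lip-top edge pixel, for lip edge at 37+d
    for d in (20,22,24,26): print(x,d,proj(p,np.r_[MID+HX*x/1e3+HY*(37+d)/1e3,.081]).round(1), 'board hole-ish corner',proj(p,T+Rt@np.array([.0,.035*np.sign(x),.0171])+0).round(1))
a=p['pixels'][100:200,190:330,::-1]; cv2.imwrite('pics/w10.png',cv2.resize(a,None,fx=5,fy=5,interpolation=2))
im=p['pixels'].astype(int)
for c in (225,256,280): print(c,[tuple(v) for v in im[130:160:2,c]])
E
```

```text
t 17.95 T (np.float64(-0.1), np.float64(19.4), np.float64(100.8)) tilt 6.7 yaw 13.3
L edge xyz (np.float64(-0.0), np.float64(66.7), np.float64(75.0)) R edge (np.float64(-0.2), np.float64(-32.6), np.float64(86.7)) F hold xyz 0.1 -10.15 0.34 M [-2.45 -0.73  0.04] grip 0.029734694688710036 49.957805732265115
-27.5 20 [200.2 160.3] board hole-ish corner [190.  231.8]
-27.5 22 [200.  156.5] board hole-ish corner [190.  231.8]
-27.5 24 [199.8 152.7] board hole-ish corner [190.  231.8]
-27.5 26 [199.5 148.8] board hole-ish corner [190.  231.8]
27.5 20 [308.2 160.2] board hole-ish corner [318.4 231.9]
27.5 22 [308.4 156.4] board hole-ish corner [318.4 231.9]
27.5 24 [308.7 152.6] board hole-ish corner [318.4 231.9]
27.5 26 [308.9 148.7] board hole-ish corner [318.4 231.9]
225 [(np.int64(84), np.int64(143), np.int64(242)), (np.int64(84), np.int64(142), np.int64(241)), (np.int64(81), np.int64(142), np.int64(241)), (np.int64(83), np.int64(143), np.int64(241)), (np.int64(82), np.int64(139), np.int64(241)), (np.int64(80), np.int64(137), np.int64(239)), (np.int64(76), np.int64(130), np.int64(232))
[... 1069 characters left out ...]
]
280 [(np.int64(134), np.int64(223), np.int64(247)), (np.int64(90), np.int64(158), np.int64(247)), (np.int64(79), np.int64(138), np.int64(241)), (np.int64(83), np.int64(141), np.int64(241)), (np.int64(83), np.int64(142), np.int64(241)), (np.int64(81), np.int64(139), np.int64(239)), (np.int64(76), np.int64(128), np.int64(231)), (np.int64(84), np.int64(144), np.int64(242)), (np.int64(87), np.int64(147), np.int64(243)), (np.int64(85), np.int64(146), np.int64(243)), (np.int64(80), np.int64(133), np.int64(233)), (np.int64(94), np.int64(143), np.int64(166)), (np.int64(105), np.int64(156), np.int64(138)), (np.int64(104), np.int64(154), np.int64(139)), (np.int64(107), np.int64(159), np.int64(141))]
```

View pics/w10.png

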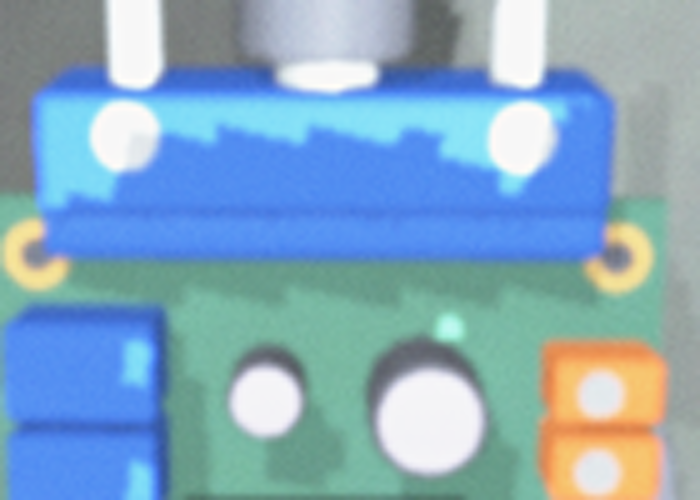

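The picture shows the lip edge at row 259 of the crop (row 152 in the full frame), so the push is about 24.5 mm and the board has not slipped in the grip. That leaves clearance to lower further.

Call:
drive_tool:
  angular:
    - [0, 0.029, 0]
    - [0, 0.029, 0]
    - [0, 0.029, 0]
    - [0, 0, 0]
  delta_pos:
    - [-0.06, 0, 0.145]
    - [-0.06, 0, 0.145]
    - [-0.06, 0, 0.145]
    - [0, 0, 0]
  gripper: [2.5, 2.5, 2.5, 2.5]

```text
time_s: 18.4
tool_pos: [0.5914, 0.1859, 0.0965]
tool_rot: [-180.0, 1.7, 103.2]
force: [3.3, -11.1, 0.4]
grip_width: 0.0296
grasp_force: 50.0
```

```bash
python3 -c "
from h import *
state()"
```

```text
t 18.4 T (np.float64(-0.1), np.float64(15.7), np.float64(96.5)) tilt 1.7 yaw 13.18
L edge xyz (np.float64(0.1), np.float64(65.1), np.float64(75.0)) R edge (np.float64(-0.3), np.float64(-34.9), np.float64(77.9)) F hold xyz 0.63 -11.52 0.42 M [-2.57 -0.55  0.14] grip 0.02955600565289003 49.95448211207986
```

Call:
drive_tool:
  angular:
    - [0, 0.014, 0]
    - [0, 0.014, 0]
    - [0, 0, 0]
  delta_pos:
    - [-0.02, 0, 0.07]
    - [-0.02, 0, 0.07]
    - [0, 0, 0]
  gripper: [2.5, 2.5, 2.5]

```text
time_s: 18.7
tool_pos: [0.5913, 0.1863, 0.0952]
tool_rot: [-180.0, 0.1, 103.3]
force: [2.2, -11.1, 0.4]
grip_width: 0.03
grasp_force: 50.0
```

```bash
python3 -c "
from h import *
state()"
```

```text
t 18.7 T (np.float64(-0.0), np.float64(16.1), np.float64(95.2)) tilt 0.1 yaw 13.25
L edge xyz (np.float64(0.1), np.float64(66.1), np.float64(75.0)) R edge (np.float64(-0.2), np.float64(-33.9), np.float64(75.2)) F hold xyz -0.45 -11.31 0.4 M [-2.66 -0.53  0.18] grip 0.030007582771080538 49.95441868901253
```

Call:
drive_tool:
  angular:
    - [0, 0, 0]
    - [0, 0, 0]
    - [0, 0, 0]
    - [0, 0, 0]
    - [0, 0, 0]
    - [0, 0, 0]
    - [0, 0, 0]
    - [0, 0, 0]
    - [0, 0, 0]
  delta_pos:
    - [-0.1, 0, 0]
    - [-0.1, 0, 0]
    - [-0.1, 0, 0]
    - [-0.1, 0, 0]
    - [-0.1, 0, 0]
    - [-0.1, 0, 0]
    - [-0.1, 0, 0]
    - [0, 0, 0]
    - [0, 0, 0]
  gripper: [2.5, 2.5, 2.5, 2.5, 2.5, 2.5, 2.5, 2.5, 2.5]

```text
time_s: 19.6
tool_pos: [0.5925, 0.1813, 0.0951]
tool_rot: [-180.0, 0.0, 103.3]
force: [2.3, -10.5, 0.2]
grip_width: 0.03
grasp_force: 50.0
```

```bash
python3 -c "
from h import *
state()"
```

```text
t 19.6 T (np.float64(-0.0), np.float64(11.0), np.float64(95.1)) tilt 0.03 yaw 13.34
L edge xyz (np.float64(0.0), np.float64(61.0), np.float64(75.0)) R edge (np.float64(-0.1), np.float64(-39.0), np.float64(75.1)) F hold xyz -0.24 -10.71 0.19 M [-2.21 -0.4   0.01] grip 0.03001156458867551 49.95656683109701
```

Call:
drive_tool:
  angular:
    - [0, 0, 0]
    - [0, 0, 0]
    - [0, 0, 0]
    - [0, 0, 0]
    - [0, 0, 0]
    - [0, 0, 0]
    - [0, 0, 0]
    - [0, 0, 0]
    - [0, 0, 0]
    - [0, 0, 0]
  delta_pos:
    - [-0.1, 0, 0]
    - [-0.1, 0, 0]
    - [-0.1, 0, 0]
    - [-0.1, 0, 0]
    - [-0.1, 0, 0]
    - [-0.1, 0, 0]
    - [-0.1, 0, 0]
    - [-0.1, 0, 0]
    - [0, 0, 0]
    - [0, 0, 0]
  gripper: [2.5, 2.5, 2.5, 2.5, 2.5, 2.5, 2.5, 2.5, 2.5, 2.5]

```text
time_s: 20.6
tool_pos: [0.5935, 0.1771, 0.0951]
tool_rot: [-180.0, -0.2, 103.5]
force: [0.1, -5.4, 0.7]
grip_width: 0.0296
grasp_force: 50.0
```

```bash
python3 -c "
from h import *
state()"
```

```text
t 20.6 T (np.float64(-0.0), np.float64(6.7), np.float64(95.1)) tilt -0.22 yaw 13.46
L edge xyz (np.float64(-0.1), np.float64(56.8), np.float64(75.2)) R edge (np.float64(-0.0), np.float64(-43.2), np.float64(74.8)) F hold xyz -1.14 -5.24 0.71 M [-1.38 -0.16 -0.01] grip 0.02958268276699737 49.9648848362267
```

Call:
drive_tool:
  angular:
    - [0, 0, 0]
    - [0, 0, 0]
    - [0, 0, 0]
    - [0, 0, 0]
    - [0, 0, 0]
    - [0, 0, 0]
    - [0, 0, 0]
  delta_pos:
    - [-0.1, 0, 0]
    - [-0.1, 0, 0]
    - [-0.1, 0, 0]
    - [-0.1, 0, 0]
    - [0, 0, 0]
    - [0, 0, 0]
    - [0, 0, 0]
  gripper: [2.5, 2.5, 2.5, 2.5, 2.5, 2.5, 2.5]

```text
time_s: 21.3
tool_pos: [0.5943, 0.1739, 0.0951]
tool_rot: [-180.0, -0.3, 103.5]
force: [-0.6, -2.3, 1.0]
grip_width: 0.0295
grasp_force: 50.0
```

```bash
python3 -c "
from h import *
state()"
```

```text
t 21.3 T (np.float64(-0.0), np.float64(3.4), np.float64(95.1)) tilt -0.27 yaw 13.48
L edge xyz (np.float64(-0.1), np.float64(53.5), np.float64(75.2)) R edge (np.float64(0.0), np.float64(-46.5), np.float64(74.7)) F hold xyz -1.09 -2.08 0.99 M [-0.75  0.12 -0.06] grip 0.02952398451705709 49.96798038482666
```

Call:
drive_tool:
  angular:
    - [0, -0.0045, 0]
    - [0, 0, 0]
    - [0, 0, 0]
    - [0, 0, 0]
    - [0, 0, 0]
    - [0, 0, 0]
    - [0, 0, 0]
  delta_pos:
    - [-0.09, 0, 0]
    - [-0.09, 0, 0]
    - [-0.09, 0, 0]
    - [-0.09, 0, 0]
    - [0, 0, 0]
    - [0, 0, 0]
    - [0, 0, 0]
  gripper: [2.5, 2.5, 2.5, 2.5, 2.5, 2.5, 2.5]

```text
time_s: 22.0
tool_pos: [0.5951, 0.1704, 0.0951]
tool_rot: [-180.0, -0.0, 103.5]
force: [-2.1, -0.3, 1.1]
grip_width: 0.0295
grasp_force: 50.0
```

```bash
python3 - <<'E'
from h import *
state()
p=eyes.read_camera('wrist'); import pickle
im=p['pixels'].astype(int); D=im[:,:,2]-im[:,:,1]
for d in (4,6,8,10): print(d,proj(p,np.r_[MID+HY*(37+d)/1e3,.081]).round(1))
print(list(zip(range(130,190),D[130:190,250:265].mean(1).round().astype(int).tolist())))
E
```

```text
t 22.0 T (np.float64(-0.1), np.float64(-0.2), np.float64(95.1)) tilt -0.02 yaw 13.47
L edge xyz (np.float64(-0.1), np.float64(49.8), np.float64(75.0)) R edge (np.float64(-0.0), np.float64(-50.2), np.float64(75.0)) F hold xyz -2.15 0.16 1.06 M [-0.08  0.43 -0.05] grip 0.02945620419594969 49.96738621965051
4 [254.5 157.3]
6 [254.5 153.4]
8 [254.5 149.4]
10 [254.5 145.4]
[(130, 25), (131, 25), (132, 25), (133, 25), (134, 25), (135, 24), (136, 25), (137, 26), (138, 36), (139, 57), (140, 70), (141, 59), (142, 39), (143, 30), (144, 29), (145, 30), (146, 43), (147, 69), (148, 91), (149, 87), (150, 36), (151, -7), (152, -17), (153, -17), (154, -17), (155, -17), (156, -17), (157, -17), (158, -19), (159, -20), (160, -21), (161, -21), (162, -22), (163, -22), (164, -22), (165, -21), (166, -22), (167, -22), (168, -22), (169, -22), (170, -22), (171, -21), (172, -20), (173, -19), (174, -18), (175, -18), (176, -16), (177, -16), (178, -16), (179, -15), (180, -16), (181, -16), (182, -17), (183, -17), (184, -19), (185, -19), (186, -19), (187, -18), (188, -18), (189, -19)]
```

Call:
drive_tool:
  angular:
    - [0, 0, 0]
    - [0, 0, 0]
    - [0, 0, 0]
  delta_pos:
    - [0, 0, 0]
    - [0, 0, 0]
    - [0, 0, 0]
  gripper: [2.5, 2.5, 2.5]
  squeeze: 4

```text
time_s: 22.35
tool_pos: [0.5951, 0.1701, 0.0951]
tool_rot: [-180.0, 0.0, 103.5]
force: [-2.1, 0.2, 1.8]
grip_width: 0.0301
grasp_force: 4.0
```

Call:
drive_tool:
  angular:
    - [0, 0, 0]
    - [0, 0, 0]
    - [0, 0, 0]
    - [0, 0, 0]
    - [0, 0, 0]
    - [0, 0, 0]
  delta_pos:
    - [0, 0, 0]
    - [0, 0, 0]
    - [0, 0, 0]
    - [0, 0, 0]
    - [0, 0, 0]
    - [0, 0, 0]
  gripper: [5.5, 5.5, 5.5, 5.5, 5.5, 5.5]

```text
time_s: 22.95
tool_pos: [0.5954, 0.17, 0.0951]
tool_rot: [180.0, 0.0, 103.5]
force: [0.2, 0.4, 0.0]
grip_width: 0.0543
grasp_force: 0.0
```

```bash
python3 -c "
from h import *
state()"
```

```text
t 22.95 T (np.float64(0.1), np.float64(-0.7), np.float64(95.1)) tilt 0.02 yaw 13.46
L edge xyz (np.float64(0.1), np.float64(49.3), np.float64(75.0)) R edge (np.float64(0.2), np.float64(-50.7), np.float64(75.0)) F hold xyz 0.32 0.34 0.02 M [-0.07  0.08  0.05] grip 0.05433727761250129 0.0
```

Released with no residual force. I'll retreat straight up slowly and look for certainty.

Call:
drive_tool:
  angular:
    - [0, 0, 0]
    - [0, 0, 0]
    - [0, 0, 0]
    - [0, 0, 0]
    - [0, 0, 0]
    - [0, 0, 0]
    - [0, 0, 0]
    - [0, 0, 0]
    - [0, 0, 0]
  delta_pos:
    - [0, 0, -0.5]
    - [0, 0, -1]
    - [0, 0, -2]
    - [0, 0, -2.5]
    - [0, 0, -3]
    - [-1.5, 0, -3]
    - [-2, 0, -3]
    - [-1.5, 0, 0]
    - [0, 0, 0]
  gripper: [5.5, 5.5, 5.5, 5.5, 5.5, 5.5, 5.5, 5.5, 5.5]

```text
time_s: 23.85
tool_pos: [0.608, 0.1181, 0.2469]
tool_rot: [179.8, 0.1, 103.2]
force: [0.3, 0.5, 0.6]
grip_width: 0.0548
grasp_force: 0.0
```

```bash
python3 - <<'E'
from h import *
state()
p=eyes.read_camera('wrist'); save(p,'w11',s=2,crop=(100,0,450,290))
for d in (6,8,10): print(d,proj(p,np.r_[MID+HY*(37+d)/1e3,.081]).round(1),proj(p,np.r_[MID-HY*(37+d)/1e3,.081]).round(1))
E
```

```text
t 23.85 T (np.float64(0.4), np.float64(-54.1), np.float64(246.9)) tilt 0.08 yaw 13.19
L edge xyz (np.float64(0.6), np.float64(-4.1), np.float64(226.7)) R edge (np.float64(0.3), np.float64(-104.1), np.float64(226.9)) F hold xyz 0.37 0.4 0.58 M [-0.11  0.03  0.04] grip 0.05475045619233755 0.0
6 [253.   71.5] [253.4 163.7]
8 [253.   69.2] [253.4 165.7]
10 [253.   66.9] [253.4 167.7]
```

View pics/w11.png

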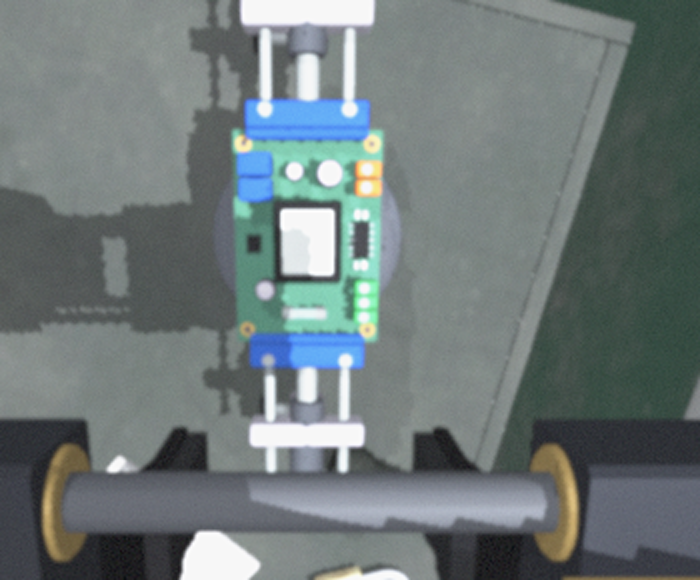

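The picture shows the board held level under both lips. The lip edges are at rows 138 and 335, which is 69 and 167.5 in the full frame, so both jaws read about 8 mm. The board is centred and untouched, so I'm handing in.

```bash
python3 -c "
from h import *
print(env.sign_off())"
```

```text
the job is handed in; nothing more can be done
None
```

The board is in the holder, components up, level and centred under both lips with each jaw at about 8 mm. It was released without a snap, the gripper is clear, and the job was handed in at about 24 s.

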